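# Put the dauber back into its slanted dye bottle

### The job

The dye bottle on the bench has been left open and will dry out: take the dauber out of the white rinse pot and put it back into the open bottle, which leans in its wooden rest, pushing it straight down the neck until the cap sits fully home on the lip, and only then let go: do not let it drop in. Be gentle with the glass: never press on it with more than 15 N. Leave the small things lying about where they are, and do not knock the closed bottle.

Things in the scene. Friction and masses are not known exactly. Their poses are not given: they have to be found in the camera images.
- dauber: Loose dauber, 24 to 42 g, rigid, standing rod-down in the pot. Black cap: cylinder 24 mm in diameter, 44 mm tall, the handle. Below it a plug 10 mm thick and 10 mm long, tapering over 4 mm into a 6 mm steel rod; rounded 7 mm tip 76 mm below the cap's underside. Origin: centre of the cap's underside; +z up the cap. The underside rests on the pot's lip; it lifts straight out.
- bottle: Open amber glass bottle in its rest, on a rubber pad: pushed along its axis with over 2.5 N it gives 1 mm per 2.5 N, at most 6 mm (17 N). Body 48 mm in diameter, neck 23 mm, 92 mm from bottom to lip. Origin: centre of its bottom; +z along its axis out of the mouth, leaning 28 degrees from vertical towards the rest's -x. Bore 13 mm for 18 mm, flared to 17 mm at the lip; hollow below, 87 mm deep.
- mouth (a point): Centre of the open bottle's mouth, in the plane of its lip, about 101 mm above the bench, on the bottle's axis; the lip is 27 mm in outside diameter and is where the cap's underside comes to rest (nothing clips or grips it). Axes as bottle.
- rest: Rest of the open bottle: bevelled light wooden block, 93 by 72 mm (x, y), 67 mm high at the back (+x), 33 mm in front, fixed. Origin on the bench under the bottle's bottom, +z up; -x is the way the bottle leans, within 23 degrees of straight back towards the robot's side. The bottle is sunk 34 mm into the sloping face.
- closed_rest: A second such rest, fixed, with the same kind of bottle that already has its own dauber in: a black cap stands on its mouth, top about 146 mm above the bench. Axes as rest. Not to be touched.
- pot: White ceramic rinse pot, fixed to the bench: 72 mm in diameter up to 50 mm, sloping in to a neck of 23 mm; lip 88 mm above the bench, 27 mm in outside diameter; bore 13 mm, flared to 17 mm. Origin at the centre of its bottom, +z up.
- spool: Wooden thread spool standing upright, loose, 38 mm in diameter, 52 mm high. Origin at the centre of its underside.
- bead_jar: Small jar of beads with a brass lid, loose, 45 mm in diameter, 48 mm high. Origin at the centre of its underside.
- wax_tin: Flat aluminium wax tin, loose, 62 mm in diameter, 22 mm high. Origin at the centre of its underside.
- hat_brush: Brass-backed hat brush, loose, 152 by 50 mm (x, y), 41 mm high. Origin at the centre of its underside.
- bone_folder: Flat bone folder, loose, 135 by 20 mm (x, y), 5 mm thick. Origin at the centre of its underside.

How it is judged (in metres and radians):
On the way:
1. the dauber, still held, is brought down the neck until its cap is within 12 mm of the lip (distance between dauber and mouth below 0.012 m and contact force between the fingers and dauber above 1 N), for 0.1 s.
At the end, for the whole second after the job is handed in: The dauber is at rest in the open bottle, let go: the centre of its cap's underside within 5 mm of the centre of the mouth, its axis within 0.12 rad (7 degrees) of the bottle's axis (distance between dauber and mouth below 0.005 m and angle between the z axis of dauber and the z axis of bottle, either way round below 0.12 rad and linear speed of dauber below 0.02 m/s); the robot touches nothing.
It fails at once if the glass of the open bottle is loaded with more than 15 N (contact force between anything else and bottle above 15 N).
It fails at once if the closed bottle or its rest is struck (more than 10 N) (contact force between anything else and closed_rest above 10 N).
It fails at once if a bystander is moved more than 20 mm (distance of any of spool, bead_jar, wax_tin, hat_brush, bone_folder from where it was at the start of the episode above 0.02 m).
It also fails if it takes over 48 s, if anything falls off the work surface, if the arm or the gripper's body presses on something with over 40 N, if the wrist force passes 120 N, or if a joint passes its speed limit or range.

### The arm

A 7-joint arm with a two-finger parallel gripper is mounted at the origin on the work surface. World frame = base frame: x ahead of the robot, y to its left, z up, the work surface at z = 0. Lengths are in m, angles in degrees, forces in N, time in s.
With the tool pointing down it reaches from about 0.4 to 0.9 m from the base axis. Payload 5.5 kg.
Tool frame: the origin (TCP) lies midway between the tips of the shut fingers; the grasp point (between the pads) lies 19 mm behind it (ctrl.hold_point_z is the distance from the TCP to the grasp point, in m); z points along the fingers, y is the line along which they close (so a half turn about z gives the same grasp; the last joint's range is limited). The gripper opens to 85 mm and grips with 20 to 120 N. Pads are 22 mm wide; open, the fingers measure 114 mm over their backs; the gripper's body (76 mm by 85 mm) begins 54 mm behind the grasp point. The pads swing forward as they close: fully open they stand 13 mm farther back than shut.
Start: joints at [85.439, 28.699, -24.465, 88.831, 12.651, 65.22, -12.049], TCP at [0.219, -0.612, 0.231] pointing down, gripper open.
Joint ranges: [-164.97, 164.97], [-17.58, 116.51], [-87.97, 89.64], [11.32, 138.91], [-80.73, 260.73], [10.89, 115.49], [-147.41, 147.41]. Speed limits (degrees/s): [147.25, 147.25, 180, 180, 180, 180, 180].

### API

Orientations are given as [roll, pitch, yaw] about the fixed x, y, z axes, in that order (R = Rz(yaw) Ry(pitch) Rx(roll)).
In Python, from rig import ctrl, get_image, camera_model, boxes_of, cut_out gives the robot as it stands.
- The arm moves only by the tool jog_arm, never from a script. Its argument "plan" is a list that holds one entry, the list of rows, each a list of 7 numbers: the shift along the tool's x, y, z scaled (see below), then the turn, a rotation vector about the tool's x, y, z scaled (see below), then the closure, from 0 (fully open) to 1 (shut). A call has 1 to 20 rows; each row shifts and turns the commanded pose from where the row before left it, along the tool's axes as they then stand; what a row does not reach is not made up. The controller multiplies each number of a shift by 0.1 m and each number of a turn by 0.5 rad. A row lasts 1/12 s, in which the tool goes at most 41.7 mm and 7.16 degrees, less where a joint would pass 70% of its speed; a pose out of reach is approached as far as the arm can. A call with a number of a shift or a turn outside -1 to 1 is refused whole. A call with a gripper value outside its range is refused whole. The fingers move at their own pace and stop on an object; "newtons" is the grip in N (left out, the last holds). Time passes only in rows, so rows that do not move let the fingers close. It gives the time, the measured TCP pose, the force, the opening and the grip force at its end, in the units of the state.
- ctrl.get_state(): the state, without advancing time (a new reading comes with each control period).
- get_image(name): name is "side" or "top"; returns (picture, depth): 400x640x3 uint8, red, green, blue; 400x640 float32, m along the optical axis (not along the pixel's ray), 0 where there is no reading.
- camera_model(name): a dict with "intrinsics" (3x3 intrinsics, pixels), "eye" and "orientation" of the camera in the world. Camera axes: x right, y down, z forward; pixel columns grow to the right and rows downward; lengths in m; the calibration is good to about 2 mm. A picture is of the moment at which its call begins. camera_model takes no time and is no camera call.
- ctrl.hand_in(): hands the job in; it is judged then, once.
Trained networks look in the newest picture that a camera, given by its name, has taken for a name from the list of things; names that differ only in an ending like _2 or _b are one class to them, and where a whole thing is asked for, a point or a joint stands for the part that bears it (a point fixed in the world has none). Each returns a list of dicts, best first, with "score" (0 to 1); they miss things now and then, are a little off and sometimes report something else, mostly with a low value. They report only what shows in the picture. A call takes as long as a camera call.
- boxes_of(label, camera): "bbox" ([left, top, right, bottom] in pixels, round what is visible of it).
- cut_out(label, camera): "region" (400x640 bool, what is visible of it) and "bbox" ([left, top, right, bottom] in pixels, round what is visible of it).
The state is a dict: "clock": time; "qpos": joint angles; "dq": joint speeds; "joint_torque": joint torques, N m; "eef_pos": TCP position; "ee_rot": TCP orientation; "contact_force": force on the tool from outside, world axes, zero at the start; "moment": the same for the moment, N m; "gripper_width": opening from 0.0 (shut) to 1.0 (fully open); "grasp_force": force on a finger pad.
Only numpy, scipy, OpenCV 4.12 (cv2) and the standard library are available. Lean on these libraries where they do the work, as an engineer would, in place of code of your own. Each camera call takes 0.05 s, during which the arm holds its last target. There are 200 camera calls.

## Working session

There is one attempt and no reset: what is moved stays moved. The work goes in short steps, Python scripts to look and compute and a tool call to move; the robot and the scene stay as the last step left them, time stands still between calls to the robot, and variables do not carry over. Pictures are saved under pics/ and viewed, at most 12 in all, crops included, and the job is handed in when it is done.

Besides the shell and the picture viewer there is one more tool, called after ">>>" in YAML: its name, and indented under it one key for each argument. jog_arm: Moves the arm, as the interface text tells. Its arguments: {"type":"object","properties":{"plan":{"type":"array"},"newtons":{"type":"number"}},"required":["plan"]}

```bash
mkdir -p pics; ls; cat > h.py <<'E'
import numpy as np, cv2
from rig import ctrl, get_image, camera_model, boxes_of, cut_out
from scipy.spatial.transform import Rotation as R
def cam(n):
    m=camera_model(n); K=np.array(m["intrinsics"]); o=np.array(m["orientation"]); 
    return K,np.array(m["eye"]),o
E
python3 - <<'E'
from h import *
print(ctrl.get_state())
for n in("side","top"):
    print(n,camera_model(n))
    p,d=get_image(n); cv2.imwrite(f"pics/{n}0.png",p[:,:,::-1]); np.savez(f"{n}0.npz",p=p,d=d)
    for l in("dauber","bottle","mouth","pot","rest","closed_rest","spool","bead_jar","wax_tin","hat_brush","bone_folder"):
        print(n,l,[(np.round(b["bbox"]).tolist(),round(b["score"],2)) for b in boxes_of(l,n)][:3])
E
```

```text
pics
{'clock': 0.0, 'qpos': array([ 85.44094392,  28.75360833, -24.45453869,  88.89111656,
        12.65032708,  65.22114743, -12.05079016]), 'dq': array([ 0.0455563 ,  0.02926797, -0.04989855, -0.10416475, -0.00681824,
        0.0063632 , -0.10229382]), 'joint_torque': array([ 9.20724451e-04, -5.69514334e+01, -5.81649184e+00, -2.80938774e+01,
        1.04842783e-02,  1.19116248e-02, -3.92239815e-05]), 'eef_pos': array([ 0.21820054, -0.61153968,  0.23026597]), 'ee_rot': array([-1.79887704e+02, -4.58319632e-03,  1.96416848e+01]), 'contact_force': array([-0.86911454,  1.14383209, -0.00440393]), 'moment': array([ 0.00869112, -0.04664091,  0.00842751]), 'grasp_force': 0.0, 'gripper_width': 0.9980068409477545}
side {'intrinsics': array([[448.01462247,   0.        , 326.46470586],
       [  0.        , 448.01462247, 199.93979426],
       [  0.        ,   0.        ,   1.        ]]), 'eye': array([0.15863259, 0.5036866 , 0.6631828 ]), 'orientation': array([-129.62264467,    0.5631189 , -138.46235552])}
side dauber [([307.0, 183.0, 320.0, 204.0], 0.76), ([295.0, 202.0, 331.0, 241.0], 0.44)]

[... 860 characters left out ...]
r [([399.0, 196.0, 427.0, 226.0], 0.66), ([302.0, 184.0, 314.0, 200.0], 0.52)]
top bottle [([400.0, 191.0, 427.0, 223.0], 0.67)]
top mouth [([401.0, 194.0, 423.0, 227.0], 0.79), ([351.0, 202.0, 376.0, 224.0], 0.41)]
top pot [([292.0, 177.0, 328.0, 215.0], 0.58)]
top rest [([384.0, 170.0, 442.0, 228.0], 0.95)]
top closed_rest [([169.0, 165.0, 236.0, 227.0], 0.87), ([400.0, 193.0, 426.0, 226.0], 0.18)]
top spool [([248.0, 212.0, 271.0, 233.0], 0.6)]
top bead_jar [([349.0, 201.0, 377.0, 222.0], 0.72)]
top wax_tin [([209.0, 274.0, 241.0, 308.0], 0.95)]
top hat_brush [([286.0, 111.0, 365.0, 139.0], 0.97), ([209.0, 272.0, 244.0, 310.0], 0.23)]
top bone_folder [([364.0, 252.0, 414.0, 304.0], 0.65)]
```

```bash
python3 - <<'E'
import cv2,numpy as np
t=cv2.imread("pics/top0.png")[90:330,150:470]; s=cv2.imread("pics/side0.png")[130:360,190:450]
cv2.imwrite("pics/a.png",cv2.resize(t,None,fx=2.5,fy=2.5,interpolation=cv2.INTER_CUBIC))
cv2.imwrite("pics/b.png",cv2.resize(s,None,fx=2.6,fy=2.6,interpolation=cv2.INTER_CUBIC))
E
```

```text
(no output)
```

View pics/a.png

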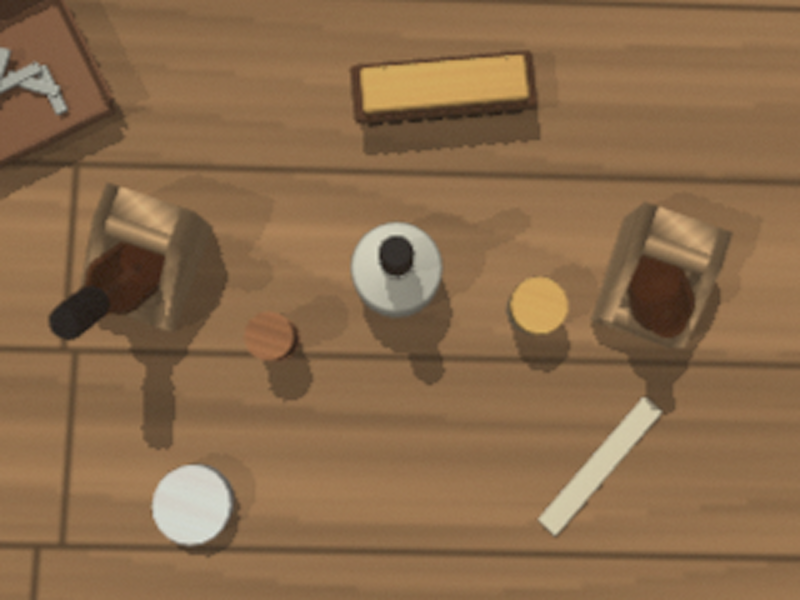

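View pics/b.png

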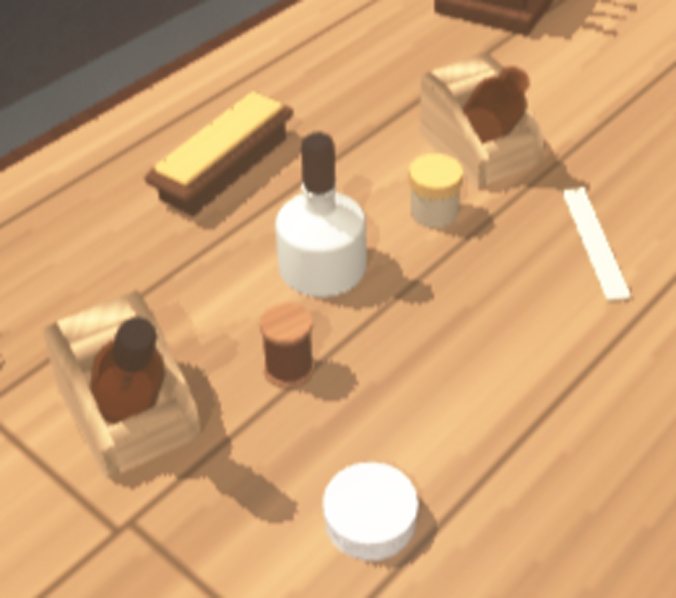

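The top view shows the pot with the dauber (cap around px 309,192), the open bottle in its rest on the right (about 414,210) and the closed one on the left (about 180,215). The side view agrees, with the open lip near (388,161). Next I'll use the depth data.

```bash
cat >> h.py <<'E'
def cloud(n,d):
    m=camera_model(n);K=np.array(m["intrinsics"]);Rm=R.from_euler("xyz",m["orientation"],degrees=True).as_matrix()
    v,u=np.mgrid[:400,:640]; c=np.stack([(u-K[0,2])/K[0,0]*d,(v-K[1,2])/K[1,1]*d,d],-1)
    P=c@Rm.T+np.array(m["eye"]); P[d<=0]=np.nan; return P
def proj(n,X):
    m=camera_model(n);K=np.array(m["intrinsics"]);Rm=R.from_euler("xyz",m["orientation"],degrees=True).as_matrix()
    c=(np.atleast_2d(X)-np.array(m["eye"]))@Rm; q=c@K.T; return q[:,:2]/q[:,2:]
E
python3 - <<'E'
from h import *
np.set_printoptions(precision=4,suppress=True,linewidth=250)
for n in("top","side"):
    z=np.load(n+"0.npz");P=cloud(n,z["d"]);p=z["p"].astype(int)
    b=P[300:330,300:400] if n=="top" else P[250:300,400:440]
    print(n,"bench z",np.nanmedian(b[...,2]),np.nanstd(b[...,2]))
    # cap
    u0,v0,u1,v1=(300,182,318,204) if n=="top" else (304,180,324,206)
    Q=P[v0:v1,u0:u1].reshape(-1,3);c=p[v0:v1,u0:u1].reshape(-1,3)
    k=(c.max(1)<75)&(Q[:,2]>.09); print("cap n",k.sum(),"z",np.percentile(Q[k,2],[1,50,99]))
    t=k&(Q[:,2]>.128); print(" top mean",Q[t].mean(0),np.c_[Q[t].min(0),Q[t].max(0)].round(4).tolist())
    # bottle / rest region
    u0,v0,u1,v1=(380,165,446,235) if n=="top" else (345,148,402,205)
    z=P[v0:v1,u0:u1,2]
    print((z[::2,::2]*1000).round(0).tolist() if 0 else "")
    Q=P[v0:v1,u0:u1].reshape(-1,3); i=np.argsort(-np.nan_to_num(Q[:,2]))[:40]
    print(" highest",Q[i][:40:3], "missing",np.isnan(Q[:,2]).sum())
for n in("top","side"):
  for l in("dauber","mouth","bottle","rest","pot"):
    for r in cut_out(l,n)[:2]:
        ys,xs=np.nonzero(r["region"]);print(n,l,round(r["score"],2),r["bbox"],r["region"].sum(),xs.mean().round(1),ys.mean().round(1)); np.save(f"m_{n}_{l}.npy",r["region"]); break
E
```

```text
top bench z 0.0003710305342408682 0.001318189845040473
cap n 161 z [0.0963 0.1312 0.1335]
 top mean [0.6408 0.0075 0.1314] [[0.6302, 0.6512], [-0.0032, 0.0177], [0.128, 0.1337]]

 highest [[ 0.6124 -0.1894  0.1089]
 [ 0.6108 -0.1951  0.1082]
 [ 0.6108 -0.1935  0.1074]
 [ 0.6126 -0.1918  0.1072]
 [ 0.6088 -0.1845  0.1071]
 [ 0.609  -0.1883  0.1064]
 [ 0.6091 -0.1938  0.1062]
 [ 0.6074 -0.1957  0.1059]
 [ 0.6075 -0.2012  0.1058]
 [ 0.6092 -0.1959  0.1056]
 [ 0.6022 -0.2014  0.105 ]
 [ 0.6075 -0.1944  0.1043]
 [ 0.6109 -0.1836  0.1041]
 [ 0.6023 -0.2036  0.1038]] missing 16
side bench z 0.0009930648653326823 0.0011479912987251931Traceback (most recent call last):
  File "<stdin>", line 10, in <module>
    return _quantile_unchecked(
        a, q, axis, out, overwrite_input, method, keepdims, weights)
    return _ureduce(a,
                    func=_quantile_ureduce_func,
    ...<5 lines>...
                    overwrite_input=overwrite_input,
                    method=method)
    r = func(a, **kwargs)
    result = _quantile(arr,
                       quantiles=q,
    ...<2 lines>...
                       out=out,
                       weights=wgt)
    slices_having_nans = np.isnan(arr[-1, ...])
                                  ~~~^^^^^^^^^
IndexError: index -1 is out of bounds for axis 0 with size 0
```

```bash
cat > fit.py <<'E'
from h import *
from scipy.optimize import least_squares
np.set_printoptions(precision=4,suppress=True,linewidth=200)
box={"top":(380,165,446,235),"side":(345,145,404,205)}; capb={"top":(300,182,318,204),"side":(304,180,324,208)}
out={}
for n in("top","side"):
    z=np.load(n+"0.npz");P=cloud(n,z["d"]);p=z["p"].astype(int)
    u0,v0,u1,v1=capb[n];Q=P[v0:v1,u0:u1].reshape(-1,3)
    c=Q[(Q[:,2]>.094)&(np.hypot(*(Q[:,:2]-[.641,.0075]).T)<.022)]
    # cap: upright cylinder r12, top height zt: sdf
    def sd(q,X):
        r=np.hypot(X[:,0]-q[0],X[:,1]-q[1])-.012; h=X[:,2]-q[2]
        return np.where((r>0)&(h>0),np.hypot(r,h),np.maximum(r,h))
    f=least_squares(lambda q:sd(q,c),[.641,.0075,.132],loss="soft_l1",f_scale=.002)
    print(n,"cap top centre",f.x,len(c),"rms",np.sqrt(np.mean(sd(f.x,c)**2)))
    u0,v0,u1,v1=box[n];Q=P[v0:v1,u0:u1].reshape(-1,3);C=p[v0:v1,u0:u1].reshape(-1,3)
    k=np.isfinite(Q[:,2])&(Q[:,2]>.02); out[n]=(Q[k],C[k])
def axis(q):
    x,y,yaw=q[:3]; a=np.array([-np.sin(np.radians(28))*np.cos(yaw),-np.sin(np.radians(28))*np.sin(yaw),np.cos(np.radians(28))]); return np.array([x,y,q[3]]),a
# profile segments (h from lip, r): lip, neck, body
def bot(q,X):
    m,a=axis(q); d=X-m; h=d@a; r=np.linalg.norm(d-h[:,None]*a,axis=1); return h,r
def run(names):
    X=np.vstack([out[n][0] for n in names]);C=np.vstack([out[n][1] for n in names])
    q=np.array([.605,-.192,np.radians(70),.101])
    am=(C[:,0]-C[:,2]>25)&(C[:,0]<150)&(C[:,1]<.62*C[:,0])
    Y=X[am]
    for it in range(8):
        def res(q):
            h,r=bot(q,Y); e=np.where(h>-.006,np.where(r<.0125,np.where(r>.0085,h,0),r-.0135),np.where(h<-.045,r-.024,0))
            return np.clip(e,-.012,.012)
        f=least_squares(res,q,loss="soft_l1",f_scale=.0015); q=f.x
    print(names,"mouth",q[[0,1,3]],"yaw",np.degrees(q[2]),"n",len(Y),"rms",np.sqrt(np.mean(res(q)**2)))
    return q,Y
if __name__=="__main__":
    for s in(["top"],["side"],["top","side"]): q,Y=run(s)
    h,r=bot(q,Y)
    for lo in range(-70,10,5):
        k=(h>lo/1000)&(h<=(lo+5)/1000)
        if k.sum(): print(lo,k.sum(),np.percentile(r[k],[10,50,90]))
E
python3 fit.py
```

```text
top cap top centre [0.6419 0.0079 0.1317] 185 rms 0.0008209345954977697
side cap top centre [0.6433 0.0078 0.1329] 263 rms 0.0009484792663534782
['top'] mouth [ 0.606  -0.1942  0.0962] yaw 69.99207809675839 n 279 rms 0.0019348301207902326
['side'] mouth [ 0.6072 -0.1922  0.1004] yaw 47.90795100435763 n 6 rms 4.120304148491482e-05
['top', 'side'] mouth [ 0.6026 -0.1919  0.0966] yaw 54.77107434024167 n 285 rms 0.002201759831004395
-60 2 [0.0392 0.0396 0.0401]
-55 2 [0.0288 0.0321 0.0354]
-50 10 [0.0211 0.0306 0.0371]
-45 13 [0.0224 0.0343 0.0384]
-40 13 [0.0181 0.03   0.0381]
-35 15 [0.0185 0.0264 0.039 ]
-30 38 [0.01   0.022  0.0362]
-25 47 [0.0107 0.0196 0.0315]
-20 38 [0.0109 0.023  0.0312]
-15 40 [0.0144 0.0216 0.029 ]
-10 17 [0.006  0.0129 0.0193]
-5 14 [0.0088 0.0118 0.0132]
0 20 [0.0058 0.0116 0.0148]
5 14 [0.0054 0.0093 0.0141]
```

```bash
sed -i 's/np.radians(70),.101/np.radians(-15),.101/; s/am=(C.*/s=C[:,0]+1; am=(C[:,2]\/s<.5)\&(C[:,1]\/s<.66)\&(C[:,0]>40)\&(bot(q,X)[1]<.032)/' fit.py; python3 fit.py; python3 - <<'E'
from fit import *
a=np.load("side0.npz")["p"][145:205,340:410,::-1]; b=np.load("top0.npz")["p"][160:240,375:450,::-1]
o=np.hstack([cv2.resize(x,(400,400),interpolation=cv2.INTER_CUBIC) for x in(a,b)]);cv2.imwrite("pics/c.png",o)
E
```

```text
top cap top centre [0.6419 0.0079 0.1317] 185 rms 0.0008209345954977697
side cap top centre [0.6433 0.0078 0.1329] 263 rms 0.0009484792663534782
['top'] mouth [ 0.601  -0.1906  0.1017] yaw -17.682758238191198 n 562 rms 0.0007080273881682889
['side'] mouth [ 0.6024 -0.1911  0.1021] yaw -17.761715804573658 n 409 rms 0.0005751097815838844
['top', 'side'] mouth [ 0.6016 -0.191   0.1018] yaw -18.25929193134488 n 971 rms 0.0007147392362114767
-70 6 [0.0215 0.0229 0.0238]
-65 24 [0.0206 0.0235 0.0243]
-60 36 [0.0207 0.0238 0.0247]
-55 49 [0.0228 0.0236 0.025 ]
-50 43 [0.0224 0.0236 0.0253]
-45 42 [0.0228 0.0234 0.0246]
-40 38 [0.0228 0.0238 0.0251]
-35 120 [0.0201 0.022  0.0237]
-30 217 [0.0147 0.0179 0.0212]
-25 96 [0.0114 0.0134 0.0166]
-20 36 [0.0067 0.011  0.0122]
-15 38 [0.0066 0.0105 0.0122]
-10 25 [0.0059 0.0075 0.0116]
-5 114 [0.0071 0.0096 0.0132]
0 83 [0.0085 0.0109 0.0132]
top cap top centre [0.6419 0.0079 0.1317] 185 rms 0.0008209345954977697
side cap top centre [0.6433 0.0078 0.1329] 263 rms 0.0009484792663534782
```

View pics/c.png

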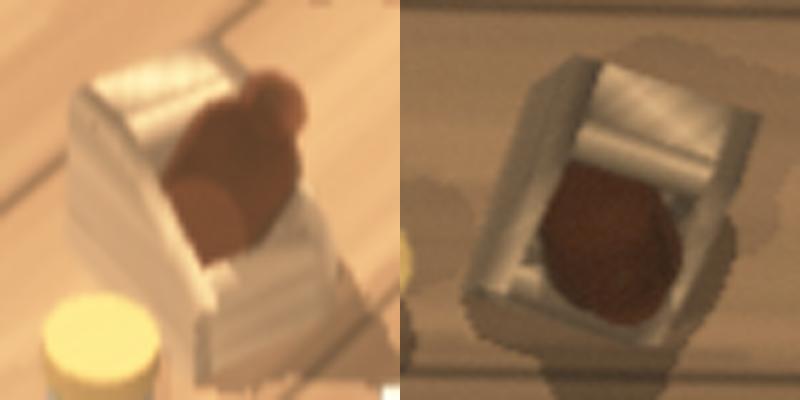

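The fit gives the mouth at (0.6016, -0.191, 0.1018) with yaw -18°. The cap top is at (0.6425, 0.008, 0.132). Both heights match the given sizes. Next I turn the tool and move over the pot.

>>> jog_arm:
  plan:
    - [[0,0,0,0,0,0.219,0],[0,0,0,0,0,0.219,0],[0,0,0,0,0,0.219,0],[0,0,0,0,0,0.219,0],[0,0,0,0,0,0.219,0],[0,0,0,0,0,0.219,0],[0.1,-0.34,0,0,0,0,0],[0.1,-0.34,0,0,0,0,0],[0.1,-0.34,0,0,0,0,0],[0.1,-0.34,0,0,0,0,0],[0.1,-0.34,0,0,0,0,0],[0.1,-0.34,0,0,0,0,0],[0.1,-0.34,0,0,0,0,0],[0.1,-0.34,0,0,0,0,0],[0.1,-0.34,0,0,0,0,0],[0.1,-0.34,0,0,0,0,0],[0,0,0,0,0,0,0],[0,0,0,0,0,0,0]]
  newtons: 30

```text
clock: 2.7
eef_pos: [0.4205, -0.3173, 0.2317]
ee_rot: [-180.0, -0.1, -17.7]
contact_force: [-0.7, -0.0, 0.4]
gripper_width: 1.001
grasp_force: 0.0
```

```bash
cat >> h.py <<'E'
def go(pos,rot):
    "units of shift / turn (tool axes) from the measured pose"
    s=ctrl.get_state(); T=R.from_euler("xyz",s["ee_rot"],degrees=True)
    np.set_printoptions(precision=4,suppress=True)
    print("t",round(s["clock"],2),"pos",s["eef_pos"],"rpy",s["ee_rot"],"q",s["qpos"].round(0),"F",s["contact_force"].round(1),"w",round(s["gripper_width"],3),round(s["grasp_force"],1))
    print("shift units",T.inv().apply(np.array(pos)-s["eef_pos"])/.1,"turn units",(T.inv()*rot).as_rotvec()/.5)
yaw=np.radians(-18.1)
DOWN=R.from_euler("xyz",[180,0,-18.1],degrees=True)
TILT=DOWN*R.from_euler("y",28,degrees=True)
AX=-TILT.apply([0,0,1]); MOUTH=np.array([.6016,-.191,.1015])
E
python3 -c "
from h import *
print(AX); go([.6425,.0078,.23],DOWN)"
```

```text
[-0.44624011  0.14585375  0.88294759]
t 2.7 pos [ 0.4205 -0.3173  0.2317] rpy [-179.9858   -0.0521  -17.6669] q [ 56.  16. -26. 107.   8.  59. -81.] F [-0.7 -0.   0.4] w 1.001 0.0
shift units [ 1.1289 -3.7712  0.0194] turn units [-0.0005 -0.0018  0.0151]
```

>>> jog_arm:
  plan:
    - [[0.1,-0.34,0,0,0,0,0],[0.1,-0.34,0,0,0,0,0],[0.1,-0.34,0,0,0,0,0],[0.1,-0.34,0,0,0,0,0],[0.1,-0.34,0,0,0,0,0],[0.1,-0.34,0,0,0,0,0],[0.1,-0.34,0,0,0,0,0],[0.1,-0.34,0,0,0,0,0],[0.1,-0.34,0,0,0,0,0],[0.1,-0.34,0,0,0,0,0],[0.1,-0.34,0,0,0,0.015,0],[0,0,0,0,0,0,0],[0,0,0,0,0,0,0],[0,0,0,0,0,0,0]]

```text
clock: 3.87
eef_pos: [0.6387, 0.0001, 0.2307]
ee_rot: [179.9, 0.0, -18.5]
contact_force: [-0.4, -0.2, -0.7]
gripper_width: 1.001
grasp_force: 0.0
```

```bash
python3 -c "
from h import *
go([.6425,.0078,.097],DOWN)"
```

```text
t 3.87 pos [0.6387 0.0001 0.2307] rpy [179.9137   0.0358 -18.5139] q [  20.   29.  -32.   90.   16.   65. -124.] F [-0.4 -0.2 -0.7] w 1.001 0.0
shift units [ 0.0125 -0.0875  1.3369] turn units [ 0.003   0.0013 -0.0144]
```

>>> jog_arm:
  plan:
    - [[0.012,-0.088,0.1,0,0,-0.014,0],[0,0,0.25,0,0,0,0],[0,0,0.25,0,0,0,0],[0,0,0.25,0,0,0,0],[0,0,0.25,0,0,0,0],[0,0,0.12,0,0,0,0],[0,0,0.12,0,0,0,0],[0,0,0,0,0,0,0],[0,0,0,0,0,0,0]]

```text
clock: 4.62
eef_pos: [0.6429, 0.0095, 0.0974]
ee_rot: [180.0, 0.0, -18.1]
contact_force: [-0.5, 0.5, 0.1]
gripper_width: 1.002
grasp_force: 0.0
```

```bash
python3 - <<'E'
from h import *
go([.6425,.0078,.097],DOWN)
o=[]
for n,(u,v) in dict(top=(309,192),side=(313,200)).items():
    p,d=get_image(n); np.savez(n+"1.npz",p=p,d=d); o.append(cv2.resize(p[v-40:v+40,u-40:u+40,::-1],(400,400),interpolation=cv2.INTER_CUBIC))
cv2.imwrite("pics/d.png",np.hstack(o))
E
```

```text
t 4.62 pos [0.6429 0.0095 0.0974] rpy [179.9979   0.0087 -18.0676] q [  17.   38.  -29.   96.   22.   52. -128.] F [-0.5  0.5  0.1] w 1.002 0.0
shift units [0.0017 0.0177 0.0038] turn units [0.0001 0.0003 0.0011]
```

View pics/d.png

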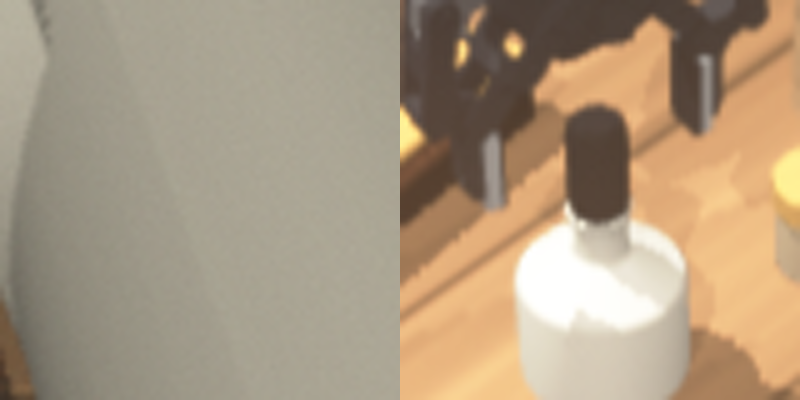

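The side view shows the open fingers straddling the cap (px about 313,185) with their tips above the pot lip, so I'm closing.

>>> jog_arm:
  plan:
    - [[0,0.017,0,0,0,0,0.4],[0,0,0,0,0,0,0.6],[0,0,0,0,0,0,0.8],[0,0,0,0,0,0,1],[0,0,0,0,0,0,1],[0,0,0,0,0,0,1],[0,0,0,0,0,0,1],[0,0,0,0,0,0,1],[0,0,0,0,0,0,1],[0,0,0,0,0,0,1]]
  newtons: 45

```text
clock: 5.55
eef_pos: [0.6425, 0.0084, 0.0977]
ee_rot: [-180.0, -0.0, -18.0]
contact_force: [0.5, -0.5, 5.5]
gripper_width: 0.268
grasp_force: 44.0
```

>>> jog_arm:
  plan:
    - [[0,0,-0.04,0,0,0,1],[0,0,-0.08,0,0,0,1],[0,0,-0.12,0,0,0,1],[0,0,-0.15,0,0,0,1],[0,0,-0.15,0,0,0,1],[0,0,-0.15,0,0,0,1],[0,0,-0.15,0,0,0,1],[0,0,-0.15,0,0,0,1],[0,0,-0.15,0,0,0,1],[0,0,-0.1,0,0,0,1],[0,0,-0.06,0,0,0,1],[0,0,0,0,0,0,1],[0,0,0,0,0,0,1]]

```text
clock: 6.63
eef_pos: [0.6422, 0.0083, 0.2273]
ee_rot: [180.0, -0.0, -18.0]
contact_force: [-0.5, 0.4, -1.2]
gripper_width: 0.264
grasp_force: 44.0
```

```bash
python3 - <<'E'
from h import *
# TCP is 9.7 mm up the cap from its underside; pre-insert: underside 105 mm above the lip
go(MOUTH+AX*(.105+.0097),DOWN)
o=[]
p,d=get_image("side"); np.savez("side2.npz",p=p,d=d)
u,v=proj("side",ctrl.get_state()["eef_pos"]-[0,0,.03])[0].astype(int); print(u,v)
cv2.imwrite("pics/e.png",cv2.resize(p[max(v-50,0):v+50,u-50:u+50,::-1],(500,500),interpolation=cv2.INTER_CUBIC))
E
```

```text
t 6.63 pos [0.6422 0.0083 0.2273] rpy [179.9972  -0.0123 -18.03  ] q [  20.   30.  -32.   90.   17.   65. -124.] F [-0.5  0.4 -1.2] w 0.264 44.0
shift units [-0.3078  2.0201  0.2457] turn units [ 0.0001 -0.0004  0.0024]
311 156
```

View pics/e.png

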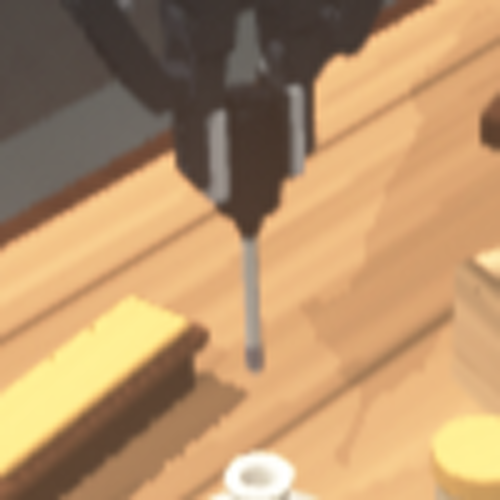

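>>> jog_arm:
  plan:
    - [[-0.02,0.12,0,0,0,0,1],[-0.04,0.25,0,0,0,0,1],[-0.05,0.33,0,0,0,0,1],[-0.05,0.33,0,0,0,0,1],[-0.05,0.33,0,0,0,0,1],[-0.05,0.33,0,0,0,0,1],[-0.04,0.22,0,0,0,0,1],[-0.01,0.11,0,0,0,0,1],[0,0,0,0,0.122,0,1],[0,0,0,0,0.122,0,1],[0,0,0,0,0.122,0,1],[0,0,0,0,0.122,0,1],[0,0,0,0,0.122,0,1],[0,0,0,0,0.122,0,1],[0,0,0,0,0.122,0,1],[0,0,0,0,0.122,0,1],[0,0,0,0,0,0,1],[0,0,0,0,0,0,1]]

```text
clock: 8.18
eef_pos: [0.5492, -0.1735, 0.2266]
ee_rot: [180.0, -27.8, -18.0]
contact_force: [0.6, -0.3, -0.1]
gripper_width: 0.266
grasp_force: 44.0
```

```bash
python3 - <<'E'
from h import *
go(MOUTH+AX*(.105+.0097),TILT)
for n in("side","top"):
    p,d=get_image(n); np.savez(n+"3.npz",p=p,d=d)
    c=ctrl.get_state()["eef_pos"]; a=-R.from_euler("xyz",ctrl.get_state()["ee_rot"],degrees=True).apply([0,0,1])
    print(n,"tip",proj(n,c-a*.0857)[0],"under",proj(n,c-a*.0097)[0],"mouth",proj(n,MOUTH)[0])
    u,v=proj(n,MOUTH)[0].astype(int); y0=max(v-70,0);cv2.imwrite(f"pics/f_{n}.png",cv2.resize(p[y0:y0+100,u-50:u+50,::-1],(500,500),interpolation=cv2.INTER_CUBIC)); print(u-50,y0)
a=[cv2.imread(f"pics/f_{n}.png")[:, :400] for n in("side","top")]; cv2.imwrite("pics/f.png",np.hstack([a[0],a[1]]))
E
```

```text
t 8.18 pos [ 0.5492 -0.1735  0.2266] rpy [179.9675 -27.7995 -17.963 ] q [  43.    7.  -31.  124.   16.   23. -108.] F [ 0.6 -0.3 -0.1] w 0.266 44.0
shift units [-0.099   0.004   0.2171] turn units [-0.0011  0.007   0.0042]
side tip [393.3059 143.7875] under [407.2608 122.9851] mouth [387.7379 160.2027]
337 90
top tip [422.9857 222.3798] under [430.1081 242.5236] mouth [416.7136 217.3082]
366 147
```

View pics/f.png

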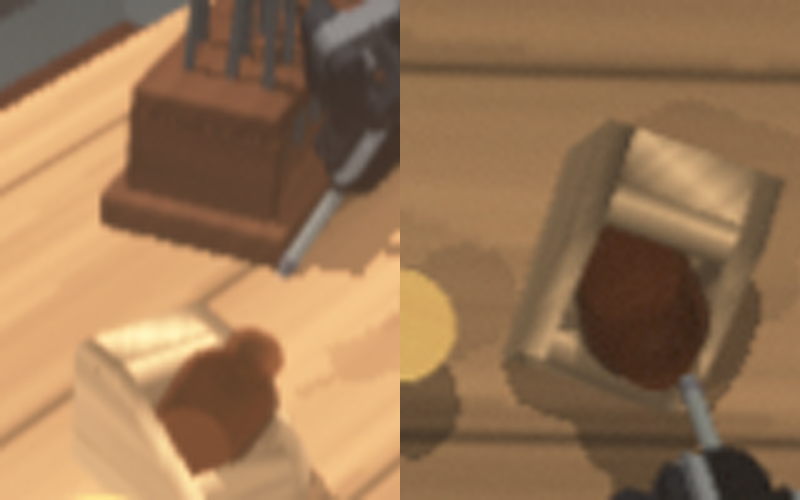

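The rod shows in both views. Its tip is at about (395,144) in side and (424,223) in top, 1–2 px from the prediction. I'll move near the lip and measure the offset between rod and mouth in each camera.

>>> jog_arm:
  plan:
    - [[-0.05,0.002,0.08,0,0.004,0.002,1],[-0.049,0.002,0.08,0,0.003,0.002,1],[0,0,0.08,0,0,0,1],[0,0,0.08,0,0,0,1],[0,0,0.06,0,0,0,1],[0,0,0,0,0,0,1],[0,0,0,0,0,0,1],[0,0,0,0,0,0,1]]

```text
clock: 8.95
eef_pos: [0.5593, -0.1773, 0.1895]
ee_rot: [-179.9, -28.2, -18.2]
contact_force: [0.1, -0.8, 0.4]
gripper_width: 0.267
grasp_force: 44.0
```

```bash
cat > rod.py <<'E'
from h import *
np.set_printoptions(precision=2,suppress=True)
go(MOUTH+AX*(.088+.0097),TILT)
s=ctrl.get_state(); T=R.from_euler("xyz",s["ee_rot"],degrees=True); c=s["eef_pos"]
mm={"top":np.array([.601,-.1906,.1017]),"side":np.array([.6024,-.1911,.1021])}
for n in("side","top"):
    p,d=get_image(n); np.savez(n+"4.npz",p=p,d=d); P=cloud(n,d).reshape(-1,3)
    L=T.inv().apply(P-c)*1000  # tool frame mm
    k=(np.hypot(L[:,0],L[:,1])<9)&(L[:,2]>26)&(L[:,2]<84)
    X=L[k]; eye=T.inv().apply(np.array(camera_model(n)["eye"])-c)*1000
    from scipy.optimize import least_squares
    f=least_squares(lambda q:np.hypot(X[:,0]-q[0]-q[2]*(X[:,2]-10),X[:,1]-q[1]-q[3]*(X[:,2]-10))-3,[0,0,0,0],loss="soft_l1",f_scale=.7)
    q=f.x; e=f.fun
    print(n,k.sum(),"rod at underside",q[:2],"slope deg",np.degrees(q[2:]),"rms",np.sqrt(np.mean(e**2)),"zmax",np.percentile(X[:,2],[1,99]))
    m=T.inv().apply(mm[n]-c)*1000; a=T.inv().apply(AX)
    print("  mouth tool mm",m,"rod tip",q[0]+q[2]*76,q[1]+q[3]*76,"bottle axis in tool",a)
    u,v=proj(n,mm[n])[0].astype(int); cv2.imwrite(f"pics/g_{n}.png",cv2.resize(p[v-30:v+20,u-25:u+25,::-1],(400,400),interpolation=cv2.INTER_CUBIC))
cv2.imwrite("pics/g.png",np.hstack([cv2.imread(f"pics/g_{n}.png") for n in("side","top")]))
E
python3 rod.py
```

```text
t 8.95 pos [ 0.5593 -0.1773  0.1895] rpy [-179.9263  -28.1698  -18.1522] q [  38.   12.  -26.  125.   25.   18. -117.] F [ 0.1 -0.8  0.4] w 0.267 44.0
shift units [-0.0205 -0.0006  0.0083] turn units [-0.0017 -0.0059 -0.0016]
side 52 rod at underside [2.2588 0.7048] slope deg [-0.5776 -1.1635] rms 0.7151520702090738 zmax [27.1663 83.6181]
  mouth tool mm [-1.3576 -0.1345 98.3711] rod tip 1.4927315170706605 -0.8385918673057202 bottle axis in tool [ 0.003  -0.0009 -1.    ]
top 51 rod at underside [-0.397   0.6604] slope deg [ 0.8344 -0.6108] rms 0.4674101342174434 zmax [30.4699 81.462 ]
  mouth tool mm [-2.8565 -0.1739 98.0222] rod tip 0.7097819764848535 -0.14984310775295506 bottle axis in tool [ 0.003  -0.0009 -1.    ]
```

View pics/g.png

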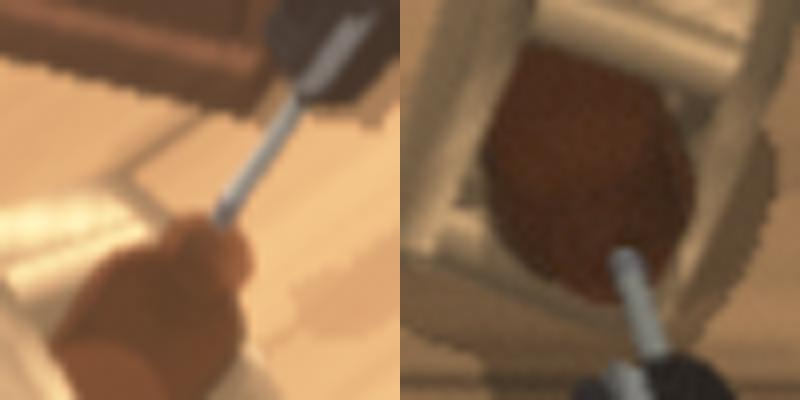

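The relative offset agrees in both cameras: the mouth sits 3.2 mm to -x of the rod in tool axes, with y about 0. I'll apply the correction and enter gently.

>>> jog_arm:
  plan:
    - [[-0.015,0,0,0,-0.006,0,1],[-0.015,0,0,0,0,0,1],[0,0,0,0,0,0,1],[0,0,0.03,0,0,0,1],[0,0,0.03,0,0,0,1],[0,0,0.03,0,0,0,1],[0,0,0.03,0,0,0,1],[0,0,0.03,0,0,0,1],[0,0,0.03,0,0,0,1],[0,0,0,0,0,0,1],[0,0,0,0,0,0,1]]

```text
clock: 9.97
eef_pos: [0.5644, -0.1789, 0.1715]
ee_rot: [-179.9, -28.0, -18.1]
contact_force: [0.6, -0.5, 0.0]
gripper_width: 0.272
grasp_force: 44.0
```

```bash
python3 rod.py | grep -v "^shift"
```

```text
t 9.97 pos [ 0.5644 -0.1789  0.1715] rpy [-179.9334  -27.956   -18.1416] q [  35.   14.  -24.  125.   29.   16. -121.] F [ 0.6 -0.5  0. ] w 0.272 44.0
side 66 rod at underside [ 4.8892 -2.3444] slope deg [-5.0341  2.4862] rms 2.5250467533569574 zmax [28.6008 83.3379]
  mouth tool mm [ 2.7419 -0.1985 79.986 ] rod tip -1.7882733788856742 0.9534303132215665 bottle axis in tool [-0.0008 -0.0008 -1.    ]
top 69 rod at underside [ 0.8868 -0.3291] slope deg [-0.7937  0.5484] rms 2.7704321457260304 zmax [28.9208 83.6116]
  mouth tool mm [ 1.2417 -0.2381 79.6427] rod tip -0.1659877771641315 0.3982688278085794 bottle axis in tool [-0.0008 -0.0008 -1.    ]
```

View pics/g.png

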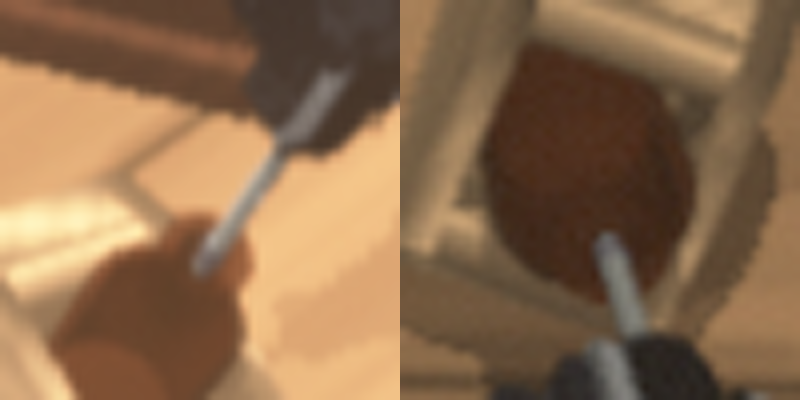

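```bash
python3 - <<'E'
from h import *
mm={"top":np.array([.601,-.1906,.1017]),"side":np.array([.6024,-.1911,.1021])}
s=ctrl.get_state();T=R.from_euler("xyz",s["ee_rot"],degrees=True)
for n in mm:
    m=mm[n]; u,v=proj(n,m)[0].astype(int); o=np.array([u-25,v-30])
    f=lambda X:((proj(n,X)-o+.5)*8-.5).round(0).tolist()
    print(n,"mouth",f(m),"axis tip at -6",f(m-AX*.006),"kin tip",f(s["eef_pos"]+T.apply([0,0,.0857])),"x+2mm",f(m-AX*.006+T.apply([.002,0,0])),"y+2mm",f(m-AX*.006+T.apply([0,.002,0])))
    th=np.linspace(0,2*np.pi,60); c=T.apply(np.c_[np.cos(th),np.sin(th),0*th])
    im=cv2.imread(f"pics/g_{n}.png")
    for r in(.0085,.0135): cv2.polylines(im,[np.int32(f(m+r*c))],True,(0,255,0),1)
    L=[m-AX*.006,m+AX*.04]; cv2.polylines(im,[np.int32(f(np.array(L)))],False,(255,255,0),1)
    cv2.imwrite(f"pics/h_{n}.png",im)
cv2.imwrite("pics/h.png",np.hstack([cv2.imread(f"pics/h_{n}.png") for n in("side","top")]))
E
```

```text
top mouth [[208.0, 249.0]] axis tip at -6 [[205.0, 239.0]] kin tip [[204.0, 243.0]] x+2mm [[208.0, 231.0]] y+2mm [[213.0, 241.0]]
side mouth [[207.0, 250.0]] axis tip at -6 [[200.0, 261.0]] kin tip [[206.0, 267.0]] x+2mm [[196.0, 255.0]] y+2mm [[206.0, 259.0]]
```

View pics/h.png

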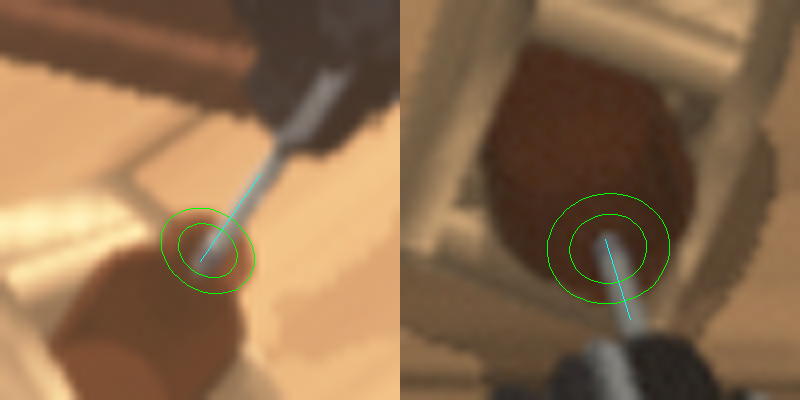

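The rod tip lies within about 1 mm of the mouth axis in both overlays, just inside the mouth. I'll continue down.

>>> jog_arm:
  plan:
    - [[0,0,0.03,0,0,0,1],[0,0,0.03,0,0,0,1],[0,0,0.03,0,0,0,1],[0,0,0.03,0,0,0,1],[0,0,0.03,0,0,0,1],[0,0,0.03,0,0,0,1],[0,0,0.03,0,0,0,1],[0,0,0.03,0,0,0,1],[0,0,0,0,0,0,1],[0,0,0,0,0,0,1]]

```text
clock: 10.9
eef_pos: [0.575, -0.1825, 0.1504]
ee_rot: [-179.9, -28.0, -18.1]
contact_force: [-0.1, 0.4, -0.1]
gripper_width: 0.268
grasp_force: 44.0
```

>>> jog_arm:
  plan:
    - [[0,0,0.03,0,0,0,1],[0,0,0.03,0,0,0,1],[0,0,0.03,0,0,0,1],[0,0,0.03,0,0,0,1],[0,0,0.03,0,0,0,1],[0,0,0.03,0,0,0,1],[0,0,0.03,0,0,0,1],[0,0,0,0,0,0,1],[0,0,0,0,0,0,1]]

```text
clock: 11.65
eef_pos: [0.5844, -0.1856, 0.1318]
ee_rot: [-179.9, -28.0, -18.1]
contact_force: [0.3, 0.4, -0.5]
gripper_width: 0.27
grasp_force: 44.0
```

```bash
cat > chk.py <<'E'
from h import *
s=ctrl.get_state();T=R.from_euler("xyz",s["ee_rot"],degrees=True)
go(MOUTH+AX*.0097,TILT)
print("F tool",T.inv().apply(s["contact_force"]),"mom",T.inv().apply(s["moment"]))
E
python3 chk.py
```

```text
t 11.65 pos [ 0.5844 -0.1856  0.1318] rpy [-179.9354  -27.9619  -18.148 ] q [  29.   20.  -17.  124.   40.   12. -131.] F [ 0.3  0.4 -0.5] w 0.27 44.0
shift units [ 0.0172 -0.0015  0.255 ] turn units [-0.0015  0.0013 -0.0015]
F tool [-0.1051 -0.4407  0.4739] mom [-0.0144 -0.5553 -0.0577]
```

>>> jog_arm:
  plan:
    - [[0,0,0.02,0,0,0,1],[0,0,0.02,0,0,0,1],[0,0,0.02,0,0,0,1],[0,0,0.02,0,0,0,1],[0,0,0,0,0,0,1],[0,0,0,0,0,0,1]]

```text
clock: 12.15
eef_pos: [0.588, -0.1869, 0.1249]
ee_rot: [-179.9, -28.0, -18.2]
contact_force: [0.3, 1.4, 0.2]
gripper_width: 0.266
grasp_force: 44.0
```

```bash
python3 chk.py;python3 -c "
from h import *
print(ctrl.get_state()['qpos'])"
```

```text
t 12.15 pos [ 0.588  -0.1869  0.1249] rpy [-179.9375  -27.9752  -18.1575] q [  29.   21.  -18.  124.   44.   11. -135.] F [0.3 1.4 0.2] w 0.266 44.0
shift units [ 0.016  -0.003   0.1759] turn units [-0.0012  0.0009 -0.0018]
F tool [-0.0788 -1.4218 -0.269 ] mom [ 0.0009 -0.5687 -0.0343]
[  29.46915279   20.70834051  -17.7419332   123.73162715   43.80273892
   11.46330861 -135.03781807]
```

>>> jog_arm:
  plan:
    - [[0,0,0,0,0,-0.12,1],[0,0,0,0,0,-0.12,1],[0,0,0.02,0,0,-0.12,1],[0,0,0.02,0,0,-0.12,1],[0,0,0.02,0,0,0,1],[0,0,0.02,0,0,0,1],[0,0,0,0,0,0,1],[0,0,0,0,0,0,1]]

```text
clock: 12.82
eef_pos: [0.5916, -0.188, 0.1178]
ee_rot: [172.9, -27.1, -2.7]
contact_force: [-0.4, 1.2, 0.2]
gripper_width: 0.27
grasp_force: 44.0
```

```bash
python3 chk.py;python3 -c "
from h import *
print(ctrl.get_state()['qpos'])"
```

```text
t 12.82 pos [ 0.5916 -0.188   0.1178] rpy [172.8972 -27.1302  -2.741 ] q [  31.   22.  -20.  123.   50.   12. -127.] F [-0.4  1.2  0.2] w 0.27 44.0
shift units [0.016  0.0015 0.0964] turn units [-0.0013  0.0007  0.4759]
F tool [-0.31   -1.1156 -0.537 ] mom [ 0.1395 -0.541  -0.0466]
[  31.39485238   22.07620891  -20.03994249  123.36950441   50.39042052
   11.73991108 -127.4201305 ]
```

>>> jog_arm:
  plan:
    - [[0,0,0.015,0,0,0,1],[0,0,0.015,0,0,0,1],[0,0,0.015,0,0,0,1],[0,0,0.015,0,0,0,1],[0,0,0,0,0,0,1],[0,0,0,0,0,0,1]]

```text
clock: 13.32
eef_pos: [0.5943, -0.1888, 0.1125]
ee_rot: [172.9, -27.1, -2.7]
contact_force: [0.3, -1.1, -1.3]
gripper_width: 0.271
grasp_force: 44.0
```

```bash
python3 chk.py; python3 - <<'E'
from h import *
o=[]
for n in("side","top"):
    p,d=get_image(n);u,v=proj(n,MOUTH+AX*.01)[0].astype(int); o.append(cv2.resize(p[v-30:v+30,u-30:u+30,::-1],(400,400),interpolation=cv2.INTER_CUBIC))
cv2.imwrite("pics/i.png",np.hstack(o))
E
```

```text
t 13.32 pos [ 0.5943 -0.1888  0.1125] rpy [172.8672 -27.124   -2.6702] q [  31.   23.  -20.  123.   53.   12. -130.] F [ 0.3 -1.1 -1.3] w 0.271 44.0
shift units [0.0159 0.0016 0.0362] turn units [-0.0014  0.0006  0.4781]
F tool [-0.2575  0.8803  1.449 ] mom [ 0.0618 -0.4998 -0.0285]
```

View pics/i.png

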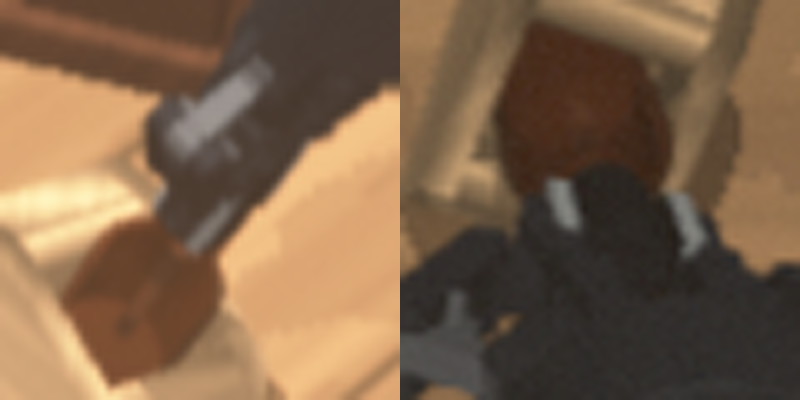

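The cap is almost on the lip, at about (388,157) in the side view, and the rod shows through the amber glass. I'll press the last millimetres while watching the force.

>>> jog_arm:
  plan:
    - [[0,0,0.01,0,0,0,1],[0,0,0.01,0,0,0,1],[0,0,0.01,0,0,0,1],[0,0,0,0,0,0,1],[0,0,0,0,0,0,1]]

```text
clock: 13.83
eef_pos: [0.5956, -0.1893, 0.1099]
ee_rot: [172.9, -27.1, -2.7]
contact_force: [-0.4, 1.0, -0.5]
gripper_width: 0.267
grasp_force: 44.0
```

```bash
python3 chk.py
```

```text
t 13.83 pos [ 0.5956 -0.1893  0.1099] rpy [172.8633 -27.1279  -2.6684] q [  31.   23.  -20.  123.   55.   12. -132.] F [-0.4  1.  -0.5] w 0.267 44.0
shift units [0.0157 0.0013 0.0067] turn units [-0.0013  0.0005  0.4782]
F tool [-0.6619 -0.9605  0.0995] mom [ 0.1082 -0.4768  0.0417]
```

>>> jog_arm:
  plan:
    - [[0,0,0.01,0,0,0,1],[0,0,0,0,0,0,1],[0,0,0.01,0,0,0,1],[0,0,0,0,0,0,1],[0,0,0,0,0,0,1]]

```text
clock: 14.25
eef_pos: [0.5966, -0.1896, 0.1084]
ee_rot: [172.9, -27.1, -2.7]
contact_force: [-2.6, 0.8, 3.6]
gripper_width: 0.265
grasp_force: 44.2
```

```bash
python3 chk.py
```

```text
t 14.25 pos [ 0.5966 -0.1896  0.1084] rpy [172.8519 -27.1483  -2.6592] q [  32.   24.  -20.  123.   56.   11. -133.] F [-2.6  0.8  3.6] w 0.265 44.2
shift units [ 0.0138  0.0013 -0.0114] turn units [-0.0012 -0.0003  0.4784]
F tool [-0.6807 -0.1168 -4.4578] mom [ 0.166  -0.6816 -0.0496]
```

>>> jog_arm:
  plan:
    - [[0,0,0.01,0,0,0,1],[0,0,0,0,0,0,1],[0,0,0,0,0,0,1],[0,0,0,0,0,0,1]]

```text
clock: 14.58
eef_pos: [0.597, -0.1897, 0.1076]
ee_rot: [172.8, -27.1, -2.7]
contact_force: [-3.3, 0.8, 5.9]
gripper_width: 0.269
grasp_force: 44.4
```

```bash
python3 chk.py
```

```text
t 14.58 pos [ 0.597  -0.1897  0.1076] rpy [172.8455 -27.1462  -2.6588] q [  32.   24.  -20.  123.   56.   11. -133.] F [-3.3  0.8  5.9] w 0.269 44.4
shift units [ 0.014   0.0009 -0.0211] turn units [-0.0009 -0.0002  0.4784]
F tool [-0.296   0.242  -6.8272] mom [ 0.2049 -0.7109 -0.0079]
```

Force grows at 2.4 N/mm, which matches the rubber pad's stiffness, so the cap is on the lip. I'll relax the push, release slowly and look before retreating.

>>> jog_arm:
  plan:
    - [[0,0,-0.008,0,0,0,1],[0,0,-0.008,0,0,0,1],[0,0,0,0,0,0,1],[0,0,0,0,0,0,0.72],[0,0,0,0,0,0,0.69],[0,0,0,0,0,0,0.66],[0,0,0,0,0,0,0.6],[0,0,0,0,0,0,0.5],[0,0,0,0,0,0,0.4],[0,0,0,0,0,0,0.4],[0,0,0,0,0,0,0.4]]
  newtons: 20

```text
clock: 15.5
eef_pos: [0.5963, -0.1895, 0.1088]
ee_rot: [172.9, -27.1, -2.7]
contact_force: [1.0, -0.2, -0.6]
gripper_width: 0.601
grasp_force: 0.0
```

```bash
python3 chk.py
```

```text
t 15.5 pos [ 0.5963 -0.1895  0.1088] rpy [172.8599 -27.1344  -2.6645] q [  32.   24.  -21.  123.   56.   12. -133.] F [ 1.  -0.2 -0.6] w 0.601 0.0
shift units [ 0.0149  0.0013 -0.0069] turn units [-0.0013  0.0002  0.4783]
F tool [0.6176 0.0347 0.9874] mom [ 0.1862 -0.4827 -0.0142]
```

Released. Retreating along the tool axis by about 125 mm.

>>> jog_arm:
  plan:
    - [[0,0,-0.03,0,0,0,0.4],[0,0,-0.05,0,0,0,0.4],[0,0,-0.08,0,0,0,0.4],[0,0,-0.12,0,0,0,0.4],[0,0,-0.15,0,0,0,0.4],[0,0,-0.2,0,0,0,0.4],[0,0,-0.2,0,0,0,0.4],[0,0,-0.2,0,0,0,0.4],[0,0,-0.2,0,0,0,0.4],[0,0,0,0,0,0,0.4],[0,0,0,0,0,0,0.4],[0,0,0,0,0,0,0.4]]

```text
clock: 16.5
eef_pos: [0.541, -0.1723, 0.2173]
ee_rot: [172.8, -27.1, -2.7]
contact_force: [0.1, -0.2, 0.6]
gripper_width: 0.601
grasp_force: 0.0
```

```bash
python3 - <<'E'
from h import *
from scipy.optimize import least_squares
o=[]
for n in("side","top"):
    p,d=get_image(n);u,v=proj(n,MOUTH+AX*.02)[0].astype(int); o.append(cv2.resize(p[v-30:v+30,u-30:u+30,::-1],(400,400),interpolation=cv2.INTER_CUBIC))
    P=cloud(n,d).reshape(-1,3)-MOUTH; h=P@AX; r=np.linalg.norm(P-h[:,None]*AX,axis=1); k=(h>.004)&(h<.055)&(r<.02); X=P[k]
    def sd(q):
        a=AX+np.array([q[3],q[4],0]);a/=np.linalg.norm(a);D=X-q[:3];hh=D@a;rr=np.linalg.norm(D-hh[:,None]*a,axis=1)-.012
        g=hh-.044
        return np.where((rr>0)&(g>0),np.hypot(rr,g),np.maximum(rr,g))
    q=least_squares(sd,np.zeros(5),loss="soft_l1",f_scale=.001).x
    print(n,k.sum(),"underside - mouth mm, tool axes",(TILT.inv().apply(q[:3])*1000).round(1),"tilt",q[3:].round(3),"hmax",np.percentile(h[k],98).round(4))
cv2.imwrite("pics/j.png",np.hstack(o)); print(ctrl.get_state()["clock"],ctrl.get_state()["contact_force"])
E
```

```text
side 205 underside - mouth mm, tool axes [-0.3 -1.1  0.1] tilt [-0.028 -0.023] hmax 0.0458
top 269 underside - mouth mm, tool axes [-1.6 -0.3 -0.4] tilt [-0.014 -0.007] hmax 0.046
16.6 [-0.63669605 -0.31403218  0.70075841]
```

View pics/j.png

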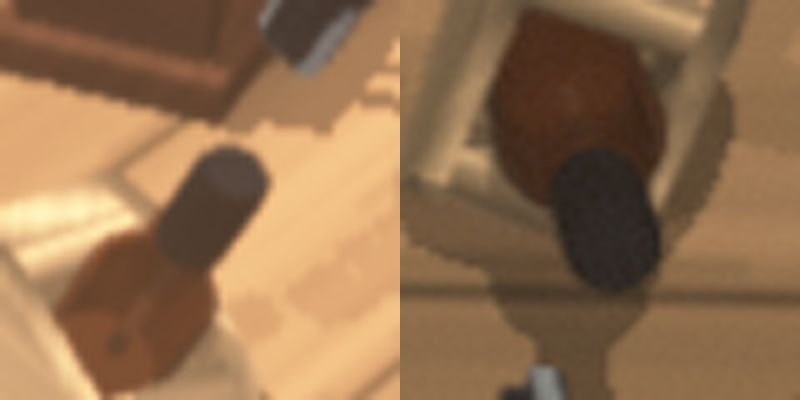

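The cap sits on the lip and points along the bottle's axis. It is within about 2 mm of the mouth and tilted less than 0.04 rad, and the gripper is clear.

```bash
python3 -c "
from rig import ctrl
print(ctrl.hand_in())"
```

```text
the job is handed in; nothing more can be done
None
```

I put the dauber back in the open bottle with its cap fully on the lip (within about 2 mm of centre), let go only once it was seated, and handed the job in at about 17 s; the highest force I read while pressing it in was about 7 N.

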